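Seat the microplate on the reader's carrier and push the carrier home

ROBOT

A 7-joint arm with a two-finger parallel gripper is mounted at the origin on a cart in front of the work surface, level with it; the furniture and walls round the work are solid. World frame = base frame: x ahead of the robot, y to its left, z up, the work surface at z = 0. Lengths are in m, angles in rad, forces in N, time in s.
With the tool pointing down it reaches from about 0.425 to 0.925 m from the base axis. Payload 6.8 kg.
Tool frame: the origin (TCP) lies between the finger pads; the fingertips stand r.tcp_to_tips ahead of it and the grasp point (between the pads) lies 3 mm ahead of it (r.tcp_to_tips is the distance from the TCP to the fingertips, in m); z points along the fingers, y is the line along which they close (so a half turn about z gives the same grasp; the last joint's range is limited). The gripper opens to 85 mm and grips with 20 to 120 N. Pads are 22 mm wide; open, the fingers measure 114 mm over their backs; the gripper's body (76 mm by 85 mm) begins 54 mm behind the grasp point. The pads swing forward as they close: fully open they stand 13 mm farther back than shut.
Start: joints at [-0.108, 0.477, 0.022, 1.555, -0.011, 1.109, -0.083], TCP at [0.675, 0, 0.253] pointing down, gripper open.
Joint ranges: [-2.96, 2.96], [-0.34, 2.1], [-1.41, 1.46], [0.24, 2.44], [-1.37, 4.51], [0.17, 1.92], [-2.96, 2.96]. Speed limits (rad/s): [2.39, 2.39, 3.14, 3.14, 3.14, 3.14, 3.14].

INTERFACE

Orientations are given as a rotation vector (axis times angle).
In Python, from bench import r gives the robot as it stands. The module is installed in compiled form; this text tells all that it offers.
- The arm moves only by the tool step_arm, never from a script. Its argument "moves" is a list of rows, each an object of numbers: "rx", "ry", "rz": the turn, a rotation vector about the tool's x, y, z in degrees; "dx", "dy", "dz": the shift along the tool's x, y, z in mm; "gripper": the opening, from -1 (shut) to 1 (fully open). In form: [{"rx": .., "ry": .., "rz": .., "dx": .., "dy": .., "dz": .., "gripper": ..}, ...]. A call has 1 to 20 rows; each row shifts and turns the commanded pose from where the row before left it, along the tool's axes as they then stand; what a row does not reach is not made up. A row lasts 1/8 s, in which the tool goes at most 62.5 mm and 10.7 degrees, less where a joint would pass 70% of its speed; a pose out of reach is approached as far as the arm can. A call is refused whole if a number of a shift passes 62.5 or a number of a turn 10.7, either way. A call with a gripper value outside its range is refused whole. The fingers move at their own pace and stop on an object; "grip_force" is the grip in N (left out, the last holds). Time passes only in rows, so rows that do not move let the fingers close. It gives the time, the measured TCP pose, the force, the opening and the grip force at its end, in the units of the state.
- r.get_obs(): the state, without advancing time (a new reading comes with each control period).
- r.grab_frame(name): name is "scene" or "side" or "wrist"; returns the picture (400x640x3 uint8, blue, green, red); there is no depth.
- r.camera_info(name): a dict with "mtx" (3x3 intrinsics, pixels), "rvec" (rotation vector, rad) and "tvec" (3), from world to camera coordinates, as OpenCV has them. Camera axes: x right, y down, z forward; pixel columns grow to the right and rows downward; lengths in m; the calibration is good to about 2 mm. The wrist camera is an equidistant fisheye: a pixel r from the principal point sees the ray r / f radians off the axis. A picture is of the moment at which its call begins: read the wrist's pose just before it. camera_info takes no time and is no camera call; for the wrist camera it gives the pose at the moment of the call.
- r.hand_in(): hands the job in; it is judged then, once.
The state is a dict: "clock": time; "joints": joint angles; "qvel": joint speeds; "tau": joint torques, N m; "tcp_pos": TCP position; "orientation": TCP orientation; "contact_force": force on the tool from outside, world axes, zero at the start; "moment": the same for the moment, N m; "grip_width": finger opening in m; "gripper_force": force on a finger pad.
Only numpy, scipy, OpenCV 4.12 (cv2) and the standard library are available. Lean on these libraries where they do the work, as an engineer would, in place of code of your own. Each camera call takes 0.05 s, during which the arm holds its last target. There are 200 camera calls.

TASK

The white well plate was set down askew on the pulled-out carrier of the microplate reader. Without picking it up, push the plate along the carrier with the fingertips until it lies square in the corner, flat against both the side stop and the rear stop, then push the carrier by its front lip fully home into the reader. Leave the other things on the bench alone.

Things in the scene. Friction and masses are not known exactly. Their poses are not given: they have to be found in the camera images.
- reader: Fixed microplate reader, a white box with a slot low in its front; 102 mm high. Origin on the bench under it; x points from its front inward, the way the carrier is pushed home; z up. Front face at x = -75 mm, housing y -82 to +93 mm. The slot passes the plate only when seated: 3.5 mm of play on the +y side.
- carrier (a joint): Slide of the carrier, m: 0 = fully out, 0.120 = fully home at its end stop; starts at 0 to 0.012. About 5 N moves it, no spring; it stays where left. The carrier is a grey bed 148 (x) x 152 (y) mm, flat top 28 mm above the bench, with stop bars 6 mm high along its inner end (rear stop) and its -y edge (side stop); front and +y edges open. Home, its front stands 45 mm out of the housing.
- carrier_seat (a point): Moves with the carrier, on its bed, 28 mm above the bench: where the centre of the plate's underside lies when seated against both stops. Axes as the reader's. From it the rear stop's face is 43 mm towards +x, the side stop's face 64 mm towards -y, the bed's open +y edge 80 mm, its front end 90 mm towards -x.
- carrier_lip (a point): Moves with the carrier: centre of the front face of its down-turned lip, 17 mm above the bench. The face is upright, looks to the reader's -x, is 152 mm long and reaches from 6 to 28 mm above the bench. Axes as the reader's.
- plate: Loose white 96-well plate on the carrier's bed, 0.05 to 0.1 kg: 85.5 mm (its x) by 127.8 mm (its y), 14.4 mm high; origin at the centre of its underside. Lowest 5 mm full size, above that 2 mm less on each side. Starts 18 to 48 mm off the seat in x, 12 to 36 mm in y, turned up to 0.18 rad; seated, its axes are parallel to the reader's.
- vial_a: Bystander: small white plastic bottle, 36 mm across, 75 mm high, just beyond the carrier's -y edge. Origin under its centre.
- timer: Bystander: white round twist timer, 68 mm across, 47 mm high, beside the reader's +y wall. Origin under its centre.
- bottle_a: Bystander: glass bottle with screw cap, 56 mm across, 134 mm high, ahead of the carrier's front end. Origin under its centre.
- bottle_c: Bystander: glass bottle with screw cap, 67 mm across, 156 mm high, at the right of the bench. Origin under its centre.
- marker: Bystander: felt marker lying on the bench, 136 mm long, 14 mm high, near the bench's front edge, off the carrier's front corner. Origin under its centre.
- plate_stack: Bystander: stack of three spare well plates with a clear lid, standing on the bench at the right, 85 x 128 x 51 mm. Origin under its centre.
Mind the look-alikes: they are no part of the job. Of the things shaped like the plate, the white one is meant.

How it is judged:
By the outcome, as a careful person would: the job done as asked, in the order asked, and still so for the second after the job is handed in, with the robot touching nothing.
It also fails if it takes over 64 s, if anything falls off the work surface, if the arm or the gripper's body presses on something with over 40 N, if the wrist force passes 120 N, or if a joint passes its speed limit or range.

## Working session

There is one attempt and no reset: what is moved stays moved. The work goes in short steps, Python scripts to look and compute and a tool call to move; the robot and the scene stay as the last step left them, time stands still between calls to the robot, and variables do not carry over. Pictures are saved under pics/ and viewed, at most 10 in all, crops included, and the job is handed in when it is done.

Besides the shell and the picture viewer there is one more tool, called after ">>>" by a JSON object that holds its "api" and its "payload". step_arm: Moves the arm, as the interface text tells. Its arguments: {"type":"object","properties":{"moves":{"type":"array","items":{"type":"object","properties":{"rx":{"type":"number"},"ry":{"type":"number"},"rz":{"type":"number"},"dx":{"type":"number"},"dy":{"type":"number"},"dz":{"type":"number"},"gripper":{"type":"number"}}}},"grip_force":{"type":"number"}},"required":["moves"]}

```bash
mkdir -p pics; python3 - <<'E'
from bench import r
import cv2,numpy as np
for n in("scene","side"):
    cv2.imwrite(f"pics/{n}0.png",r.grab_frame(n))
    c=r.camera_info(n); print(n,c)
print(r.get_obs(),r.tcp_to_tips)
E
```

```text
scene {'mtx': array([[507.2085625 ,   0.        , 327.0063561 ],
       [  0.        , 507.2085625 , 204.64674272],
       [  0.        ,   0.        ,   1.        ]]), 'rvec': array([ 1.77107859, -1.85414095,  0.6997654 ]), 'tvec': array([-0.01351498,  0.47881718,  1.34718231])}
side {'mtx': array([[373.70357985,   0.        , 319.25434461],
       [  0.        , 373.70357985, 197.79906915],
       [  0.        ,   0.        ,   1.        ]]), 'rvec': array([ 2.2239974 , -0.05293715,  0.01757151]), 'tvec': array([-0.56532497,  0.02703777,  1.10663302])}
{'clock': 0.1, 'joints': array([-0.10807736,  0.47780583,  0.0223518 ,  1.55675024, -0.01148835,
        1.10957669, -0.08308273]), 'qvel': array([ 0.00132504, -0.00215965,  0.0006792 , -0.00132382,  0.00048847,
        0.00148931,  0.0010869 ]), 'tau': array([ 4.14148220e-03, -6.00677133e+01,  1.65720731e+00, -2.89963317e+01,
        3.33838630e-02, -2.59154895e-01,  4.71297437e-05]), 'tcp_pos': array([ 6.74210006e-01, -5.97459155e-05,  2.52196171e-01]), 'orientation': array([-2.22033144, -2.2203484 ,  0.00289223]), 'contact_force': array([-0.72258483, -0.56605506, -0.18846178]), 'moment': array([0.01082538, 0.06407275, 0.00135113]), 'gripper_force': 0.0, 'grip_width': 0.08504094351660639} 0.022
```

View pics/scene0.png

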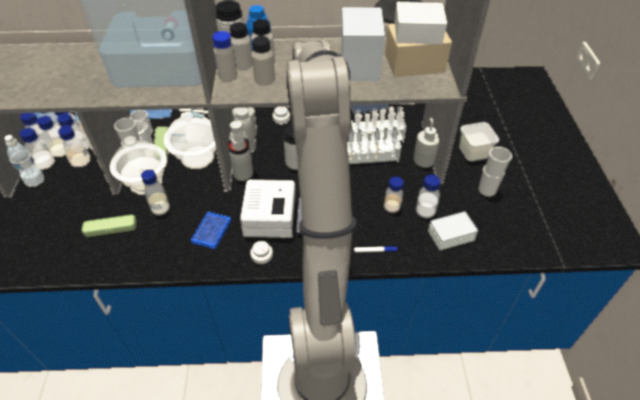

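View pics/side0.png

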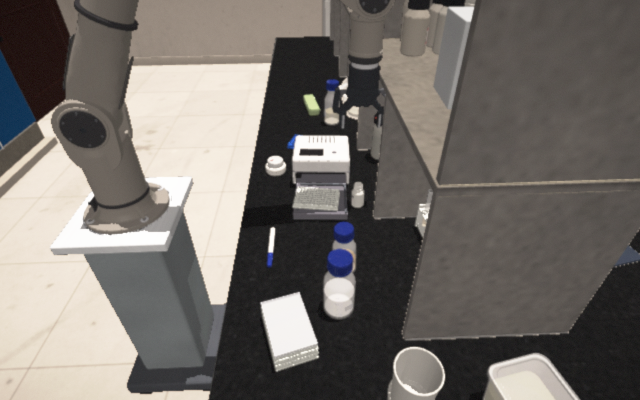

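```bash
python3 - <<'E'
from bench import r
import cv2,numpy as np
f=cv2.imread("pics/side0.png")
cv2.imwrite("pics/side0c.png",cv2.resize(f[125:225,270:380],None,fx=6,fy=6,interpolation=cv2.INTER_CUBIC)[:600])
print(r.camera_info("wrist"))
cv2.imwrite("pics/w0.png",r.grab_frame("wrist"))
E
```

```text
{'mtx': array([[309.70691629,   0.        , 320.06221674],
       [  0.        , 309.70691629, 199.60604385],
       [  0.        ,   0.        ,   1.        ]]), 'rvec': array([-2.82852999e+00, -4.69413215e-04,  3.48890195e-03]), 'tvec': array([-0.67260578, -0.04198467,  0.3801547 ])}
```

View pics/side0c.png

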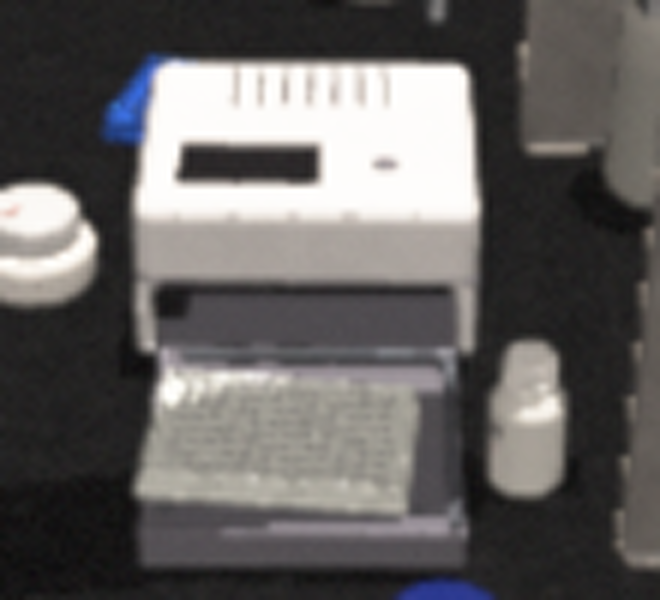

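View pics/w0.png

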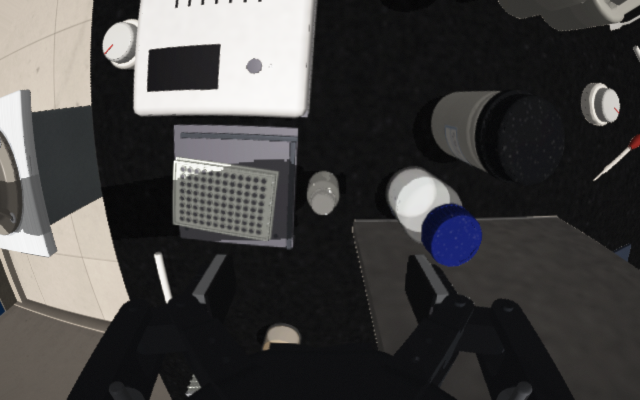

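```bash
cat > h.py <<'E'
from bench import r
import cv2,numpy as np
def ray2w(ci,uv,z,fish=False):
    K=np.array(ci["mtx"]);R=cv2.Rodrigues(np.array(ci["rvec"]))[0];t=np.array(ci["tvec"]).ravel()
    C=-R.T@t; out=[]
    for u,v in uv:
        d=np.array([(u-K[0,2])/K[0,0],(v-K[1,2])/K[1,1],1.])
        if fish:
            a=np.hypot(*d[:2]); s=np.sin(a)/a if a>1e-9 else 1
            d=np.array([d[0]*s,d[1]*s,np.cos(a)])
        d=R.T@d; out.append(C+d*(z-C[2])/d[2])
    return np.array(out)
E
python3 - <<'E'
from h import *
ci=r.camera_info("wrist"); f=cv2.imread("pics/w0.png")
cv2.imwrite("pics/w0c.png",cv2.resize(f[100:260,140:350],None,fx=3.75,fy=3.75,interpolation=cv2.INTER_CUBIC))
c2=r.camera_info("scene")
print("bottles capz",ray2w(c2,[(396,183)],.13),ray2w(c2,[(430,183)],.15))
print("marker",ray2w(c2,[(355,250),(397,249)],.007))
E
```

```text
bottles capz [[ 0.6042098  -0.26718503  0.13      ]] [[ 0.58083722 -0.37157172  0.15      ]]
marker [[ 0.43055491 -0.12423067  0.007     ]
 [ 0.42860576 -0.25965059  0.007     ]]
```

View pics/w0c.png

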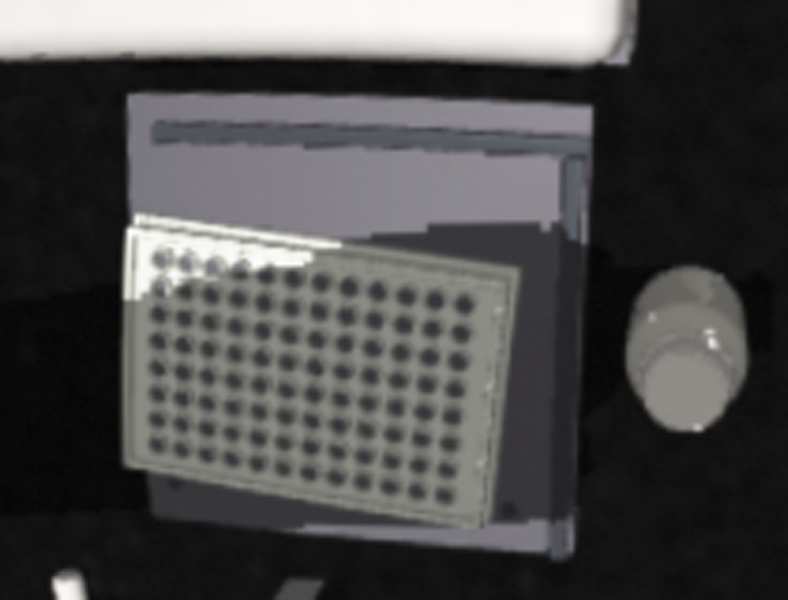

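```bash
python3 - <<'E'
from h import *
ci=r.camera_info("wrist")
P=lambda L,z: ray2w(ci,[(u/3.75+140,v/3.75+100) for u,v in L],z,True)
np.set_printoptions(precision=4,suppress=True)
R=cv2.Rodrigues(ci["rvec"])[0];print("C",-R.T@ci["tvec"])
b=P([(153,517),(575,555),(593,107),(128,95)],.028);print("bed",b,np.linalg.norm(np.roll(b,-1,0)-b,axis=1))
p=P([(130,225),(520,268),(487,528),(122,466)],.033);print("plate",p,np.linalg.norm(np.roll(p,-1,0)-p,axis=1),p.mean(0))
print("stop top inner",P([(562,155),(550,548)],.034),"rear face top",P([(152,143),(585,153)],.034),"rear base",P([(152,143),(585,153)],.028))
print("vial base",P([(690,300)],0.037),"reader front",P([(0,62),(600,68)],.1))
E
```

```text
C [0.6735 0.0771 0.373 ]
bed [[ 0.4885 -0.0879  0.028 ]
 [ 0.6394 -0.0981  0.028 ]
 [ 0.6484  0.0483  0.028 ]
 [ 0.4986  0.0584  0.028 ]] [0.1512 0.1467 0.1501 0.1467]
plate [[ 0.4979  0.0169  0.033 ]
 [ 0.6259  0.0004  0.033 ]
 [ 0.6112 -0.0861  0.033 ]
 [ 0.4823 -0.0666  0.033 ]] [0.129  0.0878 0.1304 0.085 ] [ 0.5543 -0.0338  0.033 ]
stop top inner [[ 0.6395  0.0347  0.034 ]
 [ 0.6318 -0.0926  0.034 ]] rear face top [[0.5091 0.043  0.034 ]
 [0.6463 0.0352 0.034 ]] rear base [[0.5062 0.0424 0.028 ]
 [0.6458 0.0345 0.028 ]]
vial base [[ 0.6771 -0.0086  0.037 ]] reader front [[0.4963 0.0742 0.1   ]
 [0.6554 0.0635 0.1   ]]
```

Candidates: the white plate on the carrier (wrist 225,198), the spare stack (side 290,330) and the blue plate (scene 211,230). The crop confirms the white one on the carrier. It shows the plate turned about -0.09 rad relative to the carrier, roughly 31 mm short of the rear stop and 18 mm short of the side stop.

>>> {"api": "step_arm", "payload": {"moves": [{"rz":3.7},{"dx":-30,"dy":-30},{"dx":-30,"dy":-30},{"dx":-30,"dy":-30},{"dx":-30,"dy":-28},{},{"dz":30},{"dz":30},{"dz":30},{"dz":30},{"dz":30},{"dz":20},{},{}]}}

```text
invalid input at $.moves[0]: expected keys rx, ry, rz, dx, dy, dz, gripper
```

```bash
python3 - <<'E'
from h import *
print(r.get_obs()["tcp_pos"],r.get_obs()["orientation"]); cv2.imwrite("pics/w1.png",r.grab_frame("wrist")); print(r.camera_info("wrist"))
E
```

```text
[6.74211523e-01 7.35136394e-07 2.52288605e-01] [-2.22037906 -2.22031775  0.002732  ]
{'mtx': array([[309.70691629,   0.        , 320.06221674],
       [  0.        , 309.70691629, 199.60604385],
       [  0.        ,   0.        ,   1.        ]]), 'rvec': array([-2.82855684e+00, -4.18866313e-04,  3.25101243e-03]), 'tvec': array([-0.67267612, -0.04199008,  0.38022067])}
```

View pics/w1.png

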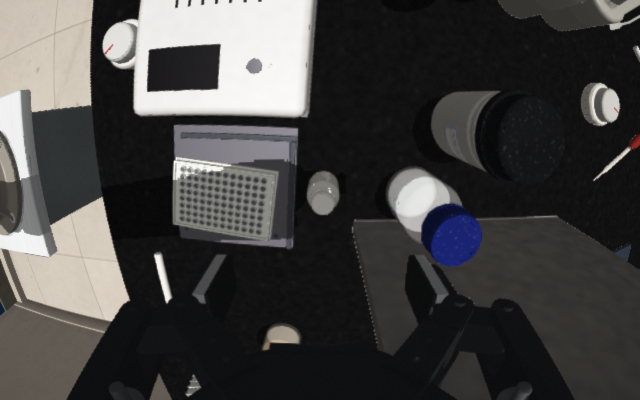

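The call was refused because every row needs every key, so the arm hasn't moved and the view is unchanged (plate still at 225,198).

>>> {"api": "step_arm", "payload": {"moves": [{"rx":0,"ry":0,"rz":3.7,"dx":0,"dy":0,"dz":0,"gripper":1},{"rx":0,"ry":0,"rz":0,"dx":-30,"dy":-30,"dz":0,"gripper":1},{"rx":0,"ry":0,"rz":0,"dx":-30,"dy":-30,"dz":0,"gripper":1},{"rx":0,"ry":0,"rz":0,"dx":-30,"dy":-30,"dz":0,"gripper":1},{"rx":0,"ry":0,"rz":0,"dx":-30,"dy":-28,"dz":0,"gripper":1},{"rx":0,"ry":0,"rz":0,"dx":0,"dy":0,"dz":30,"gripper":1},{"rx":0,"ry":0,"rz":0,"dx":0,"dy":0,"dz":30,"gripper":1},{"rx":0,"ry":0,"rz":0,"dx":0,"dy":0,"dz":30,"gripper":1},{"rx":0,"ry":0,"rz":0,"dx":0,"dy":0,"dz":30,"gripper":1},{"rx":0,"ry":0,"rz":0,"dx":0,"dy":0,"dz":30,"gripper":1},{"rx":0,"ry":0,"rz":0,"dx":0,"dy":0,"dz":20,"gripper":1},{"rx":0,"ry":0,"rz":0,"dx":0,"dy":0,"dz":0,"gripper":1},{"rx":0,"ry":0,"rz":0,"dx":0,"dy":0,"dz":0,"gripper":1}]}}

```text
clock: 1.82
tcp_pos: [0.5502, -0.1122, 0.0841]
orientation: [2.291, 2.148, 0.001]
contact_force: [1.3, 1.6, 1.1]
grip_width: 0.0854
gripper_force: 0.0
```

```bash
python3 - <<'E'
from h import *
print(r.get_obs()["tcp_pos"],r.get_obs()["contact_force"]); f=r.grab_frame("wrist"); cv2.imwrite("pics/w2.png",f); 
s=r.grab_frame("side"); cv2.imwrite("pics/s2.png",s)
c=cv2.resize(s[130:240,270:380],(400,400),interpolation=cv2.INTER_CUBIC)
cv2.imwrite("pics/m2.png",np.hstack([cv2.resize(f[100:400,120:420],(400,400),interpolation=cv2.INTER_CUBIC),c]))
E
```

```text
[ 0.55018474 -0.11222723  0.08409642] [1.3449258  1.61450864 1.05381758]
```

View pics/m2.png

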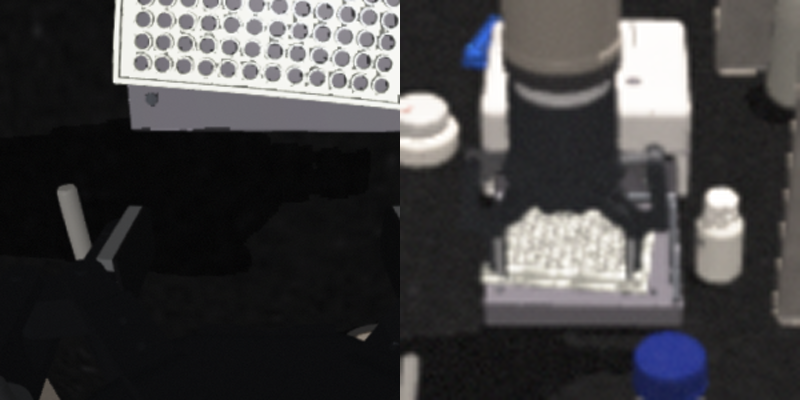

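```bash
python3 - <<'E'
from h import *
ci=r.camera_info("wrist");o=r.get_obs();p=o["tcp_pos"];Rt=cv2.Rodrigues(o["orientation"])[0]
K=ci["mtx"];R=cv2.Rodrigues(ci["rvec"])[0];C=-R.T@ci["tvec"]
for u,v in [(221,255),(226,256),(198,297),(203,297)]:
    d=np.array([(u-K[0,2])/K[0,0],(v-K[1,2])/K[1,1]]);a=np.hypot(*d)
    d=R.T@np.r_[d*np.sin(a)/a,np.cos(a)]
    A=Rt.T@(C-p);D=Rt.T@d
    for y in(-.0427,-.050): print(u,v,np.round(A+D*(y-A[1])/D[1],4))
E
```

```text
221 255 [ 0.0164 -0.0427 -0.0092]
221 255 [ 0.0058 -0.05    0.0102]
226 256 [ 0.0126 -0.0427 -0.0031]
226 256 [ 0.0014 -0.05    0.0175]
198 297 [ 0.0155 -0.0427 -0.0388]
198 297 [ 0.0048 -0.05   -0.0245]
203 297 [ 0.0127 -0.0427 -0.0349]
203 297 [ 0.0015 -0.05   -0.0199]
```

>>> {"api": "step_arm", "payload": {"moves": [{"rx":0,"ry":0,"rz":0,"dx":0,"dy":0,"dz":20,"gripper":1},{"rx":0,"ry":0,"rz":0,"dx":0,"dy":0,"dz":20,"gripper":1},{"rx":0,"ry":0,"rz":0,"dx":0,"dy":0,"dz":2,"gripper":1},{"rx":0,"ry":0,"rz":0,"dx":4,"dy":0,"dz":0,"gripper":1},{"rx":0,"ry":0,"rz":0,"dx":4,"dy":0,"dz":0,"gripper":1},{"rx":0,"ry":0,"rz":0,"dx":4,"dy":0,"dz":0,"gripper":1},{"rx":0,"ry":0,"rz":0,"dx":2,"dy":0,"dz":0,"gripper":1},{"rx":0,"ry":0,"rz":0,"dx":0,"dy":0,"dz":0,"gripper":1},{"rx":0,"ry":0,"rz":0,"dx":0,"dy":0,"dz":0,"gripper":1}]}}

```text
clock: 3.05
tcp_pos: [0.5504, -0.0983, 0.0413]
orientation: [2.292, 2.148, -0.0]
contact_force: [0.1, -0.5, 1.4]
grip_width: 0.0856
gripper_force: 0.0
```

>>> {"api": "step_arm", "payload": {"moves": [{"rx":0,"ry":0,"rz":0,"dx":4,"dy":0,"dz":0,"gripper":1},{"rx":0,"ry":0,"rz":0,"dx":4,"dy":0,"dz":0,"gripper":1},{"rx":0,"ry":0,"rz":0,"dx":4,"dy":0,"dz":0,"gripper":1},{"rx":0,"ry":0,"rz":0,"dx":4,"dy":0,"dz":0,"gripper":1},{"rx":0,"ry":0,"rz":0,"dx":4,"dy":0,"dz":0,"gripper":1},{"rx":0,"ry":0,"rz":0,"dx":4,"dy":0,"dz":0,"gripper":1},{"rx":0,"ry":0,"rz":0,"dx":4,"dy":0,"dz":0,"gripper":1},{"rx":0,"ry":0,"rz":0,"dx":4,"dy":0,"dz":0,"gripper":1},{"rx":0,"ry":0,"rz":0,"dx":0,"dy":0,"dz":0,"gripper":1},{"rx":0,"ry":0,"rz":0,"dx":0,"dy":0,"dz":0,"gripper":1}]}}

```text
clock: 4.3
tcp_pos: [0.5525, -0.0663, 0.0413]
orientation: [2.292, 2.148, 0.0]
contact_force: [1.0, -0.4, 0.2]
grip_width: 0.0856
gripper_force: 0.0
```

```bash
python3 - <<'E'
from h import *
print(r.get_obs()["tcp_pos"],r.get_obs()["contact_force"]); f=r.grab_frame("wrist"); cv2.imwrite("pics/w3.png",f); 
s=r.grab_frame("side"); cv2.imwrite("pics/s3.png",s)
c=cv2.resize(s[130:240,270:380],(300,300),interpolation=cv2.INTER_CUBIC)
g=cv2.resize(f[0:300,90:390],(500,500),interpolation=cv2.INTER_CUBIC)
g=np.hstack([g,cv2.copyMakeBorder(c,0,200,0,0,0)])
cv2.imwrite("pics/m3.png",g)
E
```

```text
[ 0.55248883 -0.06625074  0.04131151] [ 1.00746039 -0.44575306  0.23886835]
```

View pics/m3.png

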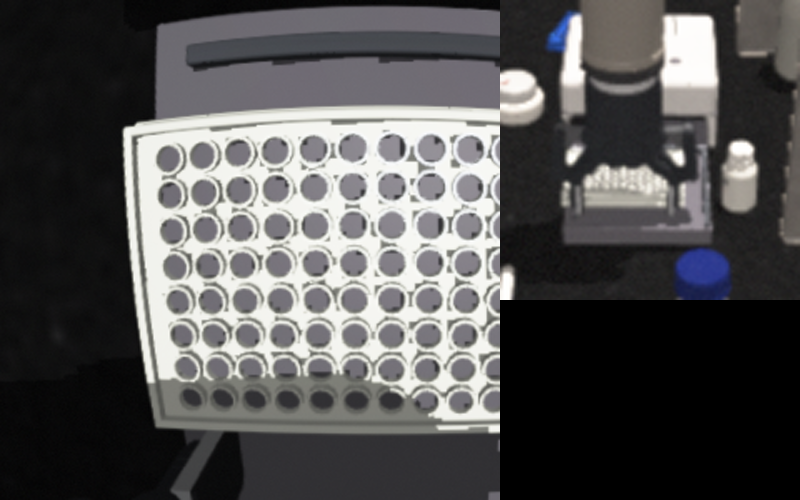

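The plate is now square to the carrier; its left edge is at (125–160, 130–430) in the wrist half. About 9 mm of gap remains to the rear stop bar (190–500, 45).

>>> {"api": "step_arm", "payload": {"moves": [{"rx":0,"ry":0,"rz":0,"dx":3,"dy":0,"dz":0,"gripper":1},{"rx":0,"ry":0,"rz":0,"dx":3,"dy":0,"dz":0,"gripper":1},{"rx":0,"ry":0,"rz":0,"dx":1,"dy":0,"dz":0,"gripper":1},{"rx":0,"ry":0,"rz":0,"dx":1,"dy":0,"dz":0,"gripper":1},{"rx":0,"ry":0,"rz":0,"dx":0,"dy":0,"dz":0,"gripper":1}]}}

```text
clock: 5.03
tcp_pos: [0.553, -0.0581, 0.0413]
orientation: [-2.292, -2.149, -0.0]
contact_force: [1.5, -0.5, 0.4]
grip_width: 0.0853
gripper_force: 0.0
```

>>> {"api": "step_arm", "payload": {"moves": [{"rx":0,"ry":0,"rz":0,"dx":1,"dy":0,"dz":0,"gripper":1},{"rx":0,"ry":0,"rz":0,"dx":0,"dy":0,"dz":0,"gripper":1}]}}

```text
clock: 5.28
tcp_pos: [0.5531, -0.0572, 0.0413]
orientation: [-2.292, -2.149, -0.0]
contact_force: [0.0, 0.4, 0.6]
grip_width: 0.0857
gripper_force: 0.0
```

>>> {"api": "step_arm", "payload": {"moves": [{"rx":0,"ry":0,"rz":0,"dx":1,"dy":0,"dz":0,"gripper":1},{"rx":0,"ry":0,"rz":0,"dx":0,"dy":0,"dz":0,"gripper":1}]}}

```text
clock: 5.52
tcp_pos: [0.5531, -0.0561, 0.0413]
orientation: [-2.292, -2.149, -0.0]
contact_force: [1.0, -0.9, 0.0]
grip_width: 0.0855
gripper_force: 0.0
```

>>> {"api": "step_arm", "payload": {"moves": [{"rx":0,"ry":0,"rz":0,"dx":1,"dy":0,"dz":0,"gripper":1},{"rx":0,"ry":0,"rz":0,"dx":0,"dy":0,"dz":0,"gripper":1}]}}

```text
clock: 5.78
tcp_pos: [0.5532, -0.0551, 0.0413]
orientation: [-2.292, -2.149, -0.0]
contact_force: [0.3, -0.0, 0.3]
grip_width: 0.0853
gripper_force: 0.0
```

>>> {"api": "step_arm", "payload": {"moves": [{"rx":0,"ry":0,"rz":0,"dx":1,"dy":0,"dz":0,"gripper":1},{"rx":0,"ry":0,"rz":0,"dx":0,"dy":0,"dz":0,"gripper":1}]}}

```text
clock: 6.02
tcp_pos: [0.5533, -0.0541, 0.0413]
orientation: [-2.292, -2.149, -0.0]
contact_force: [0.8, 0.3, 0.1]
grip_width: 0.085
gripper_force: 0.0
```

```bash
python3 - <<'E'
from h import *
print(r.get_obs()["tcp_pos"],r.get_obs()["contact_force"]); f=r.grab_frame("wrist"); cv2.imwrite("pics/w4.png",f)
# row profile in a column strip: find edges
g=cv2.cvtColor(f,cv2.COLOR_BGR2GRAY)
for c in (220,300,360): print(c,g[10:90,c-1:c+2].mean(1).astype(int))
E
```

```text
[ 0.55326414 -0.05410836  0.04130527] [0.80258803 0.33641497 0.09899904]
220 [  6   6   7   6   6   5   6   7   6   5   6   5   6   7   6   6   7   6
   5   6   5   6   7  20  63  97 107 109 108 109 109 109 109 109 110 109
 109 110 109 109 106  80  71  75  76  76  76  76  76  76  76  76  71  56
  35  26  50  97 109 123 192 226 228 241 241 241 239 205 112 154 238 242
 243 242 243 242 241 232 201 184]
300 [  6   6   7   7   6   6   8   6   7   7   7   7   6   7   6   7   6   8
  13  47  97 109 109 109 110 110 110 110 110 109 110 110 109 111 110 108
  91  72  74  75  75  74  74  74  76  76  76  74  69  53  35  49  91 109
 115 146 206 228 233 244 244 242 238 200 113 165 241 245 245 242 205 237
 227 147  85 117 136 138 137 138]
360 [  8   8   7   7   8   7   8   9   8   8   7   7   7   8   8   9   7   7
   8  19  60 100 109 110 110 110 111 111 110 111 111 111 110 111 111 111
 108  87  70  74  74  74  74  75  75  76  76  75  75  66  50  32  41  91
 110 121 179 222 230 240 244 244 243 227 156 115 140 223 245 247 247 247
 247 247 247 246 235 152 140 157]
```

About 2 mm left to the rear stop.

>>> {"api": "step_arm", "payload": {"moves": [{"rx":0,"ry":0,"rz":0,"dx":1,"dy":0,"dz":0,"gripper":1},{"rx":0,"ry":0,"rz":0,"dx":0.5,"dy":0,"dz":0,"gripper":1},{"rx":0,"ry":0,"rz":0,"dx":0,"dy":0,"dz":0,"gripper":1}]}}

```text
clock: 6.45
tcp_pos: [0.5534, -0.0526, 0.0413]
orientation: [-2.292, -2.149, -0.0]
contact_force: [0.3, -0.3, 0.4]
grip_width: 0.0855
gripper_force: 0.0
```

>>> {"api": "step_arm", "payload": {"moves": [{"rx":0,"ry":0,"rz":0,"dx":0.5,"dy":0,"dz":0,"gripper":1},{"rx":0,"ry":0,"rz":0,"dx":0,"dy":0,"dz":0,"gripper":1}]}}

```text
clock: 6.7
tcp_pos: [0.5534, -0.0523, 0.0413]
orientation: [2.292, 2.148, 0.0]
contact_force: [0.6, -0.1, 0.8]
grip_width: 0.085
gripper_force: 0.2
```

>>> {"api": "step_arm", "payload": {"moves": [{"rx":0,"ry":0,"rz":0,"dx":0.5,"dy":0,"dz":0,"gripper":1},{"rx":0,"ry":0,"rz":0,"dx":0,"dy":0,"dz":0,"gripper":1}]}}

```text
clock: 6.95
tcp_pos: [0.5533, -0.0522, 0.0413]
orientation: [2.292, 2.148, -0.001]
contact_force: [-0.5, -1.8, 0.8]
grip_width: 0.085
gripper_force: 1.1
```

```bash
python3 - <<'E'
from h import *
print(r.get_obs()["tcp_pos"],r.get_obs()["contact_force"]); f=r.grab_frame("wrist"); cv2.imwrite("pics/w5.png",f)
g=cv2.cvtColor(f,cv2.COLOR_BGR2GRAY)
for c in (220,300,360): print(c,g[25:80,c-1:c+2].mean(1).astype(int))
E
```

```text
[ 0.5533364  -0.05220636  0.04130441] [-0.53679633 -1.76585649  0.77021252]
220 [  6   6   6   5   6   6   6   5   6   6   7  11  16  48 100 108 109 109
 109 110 109 109 109 109 109 110 109 109 109 107  86  72  74  77  77  76
  76  77  76  76  76  76  64  46  64 184 226 233 240 241 241 237 208 114
 154]
300 [  7   6   6   8   6   8   8  21  67  99 107 109 110 110 110 110 110 110
 110 110 110 110 110 110 111 106  71  71  75  75  74  74  74  75  76  75
  76  73  61  54 110 201 229 236 244 243 242 237 204 130 193 243 245 245
 242]
360 [  6   9   7   7   7   8   7   7  20  61 100 110 111 111 111 110 111 111
 111 111 111 111 111 111 111 110  97  71  71  75  74  74  74  75  76  75
  76  75  70  57  62 163 218 230 241 245 244 243 229 162 117 140 222 245
 247]
```

Rear contact is made (the TCP stopped at y=-0.0522, force -1.8 N). Next I back off, half-close the gripper, and touch the free bed to calibrate the tip height.

>>> {"api": "step_arm", "payload": {"moves": [{"rx":0,"ry":0,"rz":0,"dx":-5,"dy":0,"dz":0,"gripper":1},{"rx":0,"ry":0,"rz":0,"dx":-10,"dy":0,"dz":-14,"gripper":-0.06},{"rx":0,"ry":0,"rz":0,"dx":0,"dy":0,"dz":0,"gripper":-0.06},{"rx":0,"ry":0,"rz":0,"dx":0,"dy":0,"dz":0,"gripper":-0.06},{"rx":0,"ry":0,"rz":0,"dx":0,"dy":0,"dz":0,"gripper":-0.06},{"rx":0,"ry":0,"rz":0,"dx":0,"dy":0,"dz":4,"gripper":-0.06},{"rx":0,"ry":0,"rz":0,"dx":0,"dy":0,"dz":0,"gripper":-0.06}]}}

```text
clock: 7.88
tcp_pos: [0.552, -0.0665, 0.0507]
orientation: [-2.291, -2.148, 0.001]
contact_force: [0.5, 1.1, 0.7]
grip_width: 0.0404
gripper_force: 0.0
```

>>> {"api": "step_arm", "payload": {"moves": [{"rx":0,"ry":0,"rz":0,"dx":0,"dy":0,"dz":1,"gripper":-0.06},{"rx":0,"ry":0,"rz":0,"dx":0,"dy":0,"dz":1,"gripper":-0.06},{"rx":0,"ry":0,"rz":0,"dx":0,"dy":0,"dz":0,"gripper":-0.06}]}}

```text
clock: 8.25
tcp_pos: [0.5524, -0.0667, 0.0492]
orientation: [-2.292, -2.148, 0.0]
contact_force: [0.2, -0.1, 1.3]
grip_width: 0.0401
gripper_force: 0.0
```

>>> {"api": "step_arm", "payload": {"moves": [{"rx":0,"ry":0,"rz":0,"dx":0,"dy":0,"dz":1,"gripper":-0.06},{"rx":0,"ry":0,"rz":0,"dx":0,"dy":0,"dz":1,"gripper":-0.06},{"rx":0,"ry":0,"rz":0,"dx":0,"dy":0,"dz":0,"gripper":-0.06}]}}

```text
clock: 8.62
tcp_pos: [0.5526, -0.0668, 0.0485]
orientation: [2.292, 2.148, 0.0]
contact_force: [-2.6, 0.7, 14.1]
grip_width: 0.0398
gripper_force: 6.4
```

>>> {"api": "step_arm", "payload": {"moves": [{"rx":0,"ry":0,"rz":0,"dx":0,"dy":0,"dz":-18,"gripper":-0.06},{"rx":0,"ry":0,"rz":0,"dx":0,"dy":0,"dz":-20,"gripper":-0.06},{"rx":0,"ry":0,"rz":0,"dx":0,"dy":-31,"dz":0,"gripper":-0.06},{"rx":0,"ry":0,"rz":0,"dx":22,"dy":-30,"dz":0,"gripper":-0.06},{"rx":0,"ry":0,"rz":0,"dx":22,"dy":-30,"dz":0,"gripper":-0.06},{"rx":0,"ry":0,"rz":0,"dx":23,"dy":0,"dz":0,"gripper":-0.06},{"rx":0,"ry":0,"rz":10,"dx":0,"dy":0,"dz":0,"gripper":-0.06},{"rx":0,"ry":0,"rz":10,"dx":0,"dy":0,"dz":0,"gripper":-0.06},{"rx":0,"ry":0,"rz":10,"dx":0,"dy":0,"dz":0,"gripper":-0.06},{"rx":0,"ry":0,"rz":10,"dx":0,"dy":0,"dz":0,"gripper":-0.06},{"rx":0,"ry":0,"rz":10,"dx":0,"dy":0,"dz":0,"gripper":-0.06},{"rx":0,"ry":0,"rz":10,"dx":0,"dy":0,"dz":0,"gripper":-0.06},{"rx":0,"ry":0,"rz":10,"dx":0,"dy":0,"dz":0,"gripper":-0.06},{"rx":0,"ry":0,"rz":10,"dx":0,"dy":0,"dz":0,"gripper":-0.06},{"rx":0,"ry":0,"rz":10,"dx":0,"dy":0,"dz":0,"gripper":-0.06},{"rx":0,"ry":0,"rz":0,"dx":0,"dy":0,"dz":0,"gripper":-0.06},{"rx":0,"ry":0,"rz":0,"dx":0,"dy":0,"dz":0,"gripper":-0.06}]}}

```text
clock: 10.75
tcp_pos: [0.4662, 0.0062, 0.0856]
orientation: [-3.14, 0.096, -0.001]
contact_force: [0.4, 0.5, 0.8]
grip_width: 0.0403
gripper_force: 0.0
```

```bash
python3 - <<'E'
from h import *
o=r.get_obs();R=cv2.Rodrigues(o["orientation"])[0]
print(o["tcp_pos"],R.round(3),o["joints"].round(2)); ci=r.camera_info("wrist");np.save("ci6.npy",ci,allow_pickle=True);f=r.grab_frame("wrist"); cv2.imwrite("pics/w6.png",f)
cv2.imwrite("pics/w6b.png",cv2.resize(f,(800,500),interpolation=cv2.INTER_CUBIC))
E
```

```text
[0.4661774  0.00619464 0.08564699] [[ 0.998 -0.061  0.001]
 [-0.061 -0.998  0.   ]
 [ 0.001 -0.    -1.   ]] [-0.51  0.42  0.45  2.2  -0.33  0.58 -1.45]
```

View pics/w6b.png

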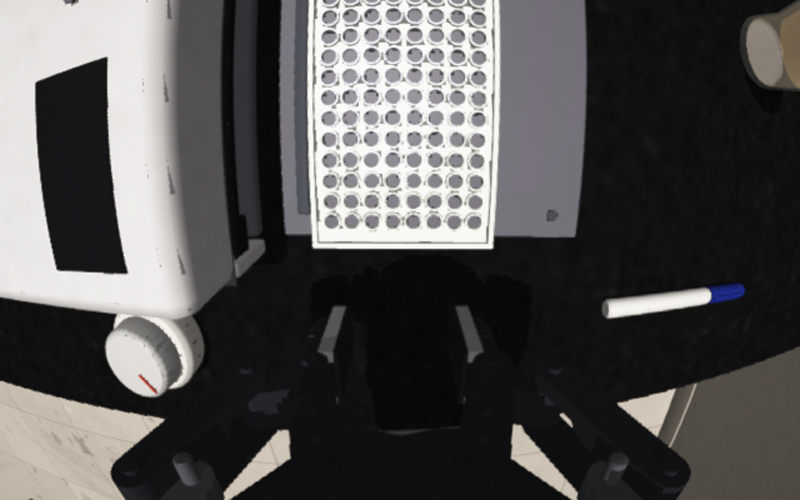

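The plate lies flush and parallel along the rear stop (bar at x≈300, plate edge at 312). Its near edge is at row 247, with both fingertips centred on it. Lower and push toward the side stop.

>>> {"api": "step_arm", "payload": {"moves": [{"rx":0,"ry":0,"rz":0,"dx":0,"dy":0,"dz":17,"gripper":-0.06},{"rx":0,"ry":0,"rz":0,"dx":0,"dy":0,"dz":16,"gripper":-0.06},{"rx":0,"ry":0,"rz":0,"dx":3,"dy":0,"dz":0,"gripper":-0.06},{"rx":0,"ry":0,"rz":0,"dx":3,"dy":0,"dz":0,"gripper":-0.06},{"rx":0,"ry":0,"rz":0,"dx":3,"dy":0,"dz":0,"gripper":-0.06},{"rx":0,"ry":0,"rz":0,"dx":3,"dy":0,"dz":0,"gripper":-0.06},{"rx":0,"ry":0,"rz":0,"dx":3,"dy":0,"dz":0,"gripper":-0.06},{"rx":0,"ry":0,"rz":0,"dx":3,"dy":0,"dz":0,"gripper":-0.06},{"rx":0,"ry":0,"rz":0,"dx":0,"dy":0,"dz":0,"gripper":-0.06}]}}

```text
clock: 11.92
tcp_pos: [0.4841, 0.0048, 0.0523]
orientation: [-3.14, 0.102, -0.0]
contact_force: [-0.6, -0.6, 2.2]
grip_width: 0.0403
gripper_force: 0.7
```

>>> {"api": "step_arm", "payload": {"moves": [{"rx":0,"ry":0,"rz":0,"dx":3,"dy":0,"dz":0,"gripper":-0.06},{"rx":0,"ry":0,"rz":0,"dx":3,"dy":0,"dz":0,"gripper":-0.06},{"rx":0,"ry":0,"rz":0,"dx":3,"dy":0,"dz":0,"gripper":-0.06},{"rx":0,"ry":0,"rz":0,"dx":0,"dy":0,"dz":0,"gripper":-0.06}]}}

```text
clock: 12.42
tcp_pos: [0.4932, 0.0042, 0.0523]
orientation: [3.14, -0.102, 0.001]
contact_force: [-0.6, 0.2, 2.2]
grip_width: 0.04
gripper_force: 1.0
```

>>> {"api": "step_arm", "payload": {"moves": [{"rx":0,"ry":0,"rz":0,"dx":1,"dy":0,"dz":0,"gripper":-0.06},{"rx":0,"ry":0,"rz":0,"dx":1,"dy":0,"dz":0,"gripper":-0.06},{"rx":0,"ry":0,"rz":0,"dx":0,"dy":0,"dz":0,"gripper":-0.06}]}}

```text
clock: 12.8
tcp_pos: [0.4948, 0.0041, 0.0523]
orientation: [3.14, -0.102, -0.0]
contact_force: [-2.2, 0.1, 3.4]
grip_width: 0.0402
gripper_force: 1.7
```

>>> {"api": "step_arm", "payload": {"moves": [{"rx":0,"ry":0,"rz":0,"dx":1,"dy":0,"dz":0,"gripper":-0.06},{"rx":0,"ry":0,"rz":0,"dx":1,"dy":0,"dz":0,"gripper":-0.06},{"rx":0,"ry":0,"rz":0,"dx":0,"dy":0,"dz":0,"gripper":-0.06}]}}

```text
clock: 13.18
tcp_pos: [0.4974, 0.004, 0.0523]
orientation: [3.14, -0.101, 0.001]
contact_force: [0.3, -0.6, 2.0]
grip_width: 0.0403
gripper_force: 1.0
```

>>> {"api": "step_arm", "payload": {"moves": [{"rx":0,"ry":0,"rz":0,"dx":1,"dy":0,"dz":0,"gripper":-0.06},{"rx":0,"ry":0,"rz":0,"dx":1,"dy":0,"dz":0,"gripper":-0.06},{"rx":0,"ry":0,"rz":0,"dx":0,"dy":0,"dz":0,"gripper":-0.06}]}}

```text
clock: 13.55
tcp_pos: [0.4992, 0.0039, 0.0523]
orientation: [3.14, -0.102, 0.001]
contact_force: [-0.5, -1.3, 2.3]
grip_width: 0.0401
gripper_force: 1.3
```

>>> {"api": "step_arm", "payload": {"moves": [{"rx":0,"ry":0,"rz":0,"dx":1,"dy":0,"dz":0,"gripper":-0.06},{"rx":0,"ry":0,"rz":0,"dx":1,"dy":0,"dz":0,"gripper":-0.06},{"rx":0,"ry":0,"rz":0,"dx":0,"dy":0,"dz":0,"gripper":-0.06}]}}

```text
clock: 13.92
tcp_pos: [0.5011, 0.0037, 0.0523]
orientation: [3.14, -0.101, 0.001]
contact_force: [-0.4, -0.2, 2.3]
grip_width: 0.0404
gripper_force: 1.5
```

>>> {"api": "step_arm", "payload": {"moves": [{"rx":0,"ry":0,"rz":0,"dx":1,"dy":0,"dz":0,"gripper":-0.06},{"rx":0,"ry":0,"rz":0,"dx":1,"dy":0,"dz":0,"gripper":-0.06},{"rx":0,"ry":0,"rz":0,"dx":0,"dy":0,"dz":0,"gripper":-0.06}]}}

```text
clock: 14.3
tcp_pos: [0.5012, 0.0037, 0.0522]
orientation: [-3.139, 0.102, 0.005]
contact_force: [-6.1, -0.6, 8.8]
grip_width: 0.04
gripper_force: 4.9
```

```bash
python3 - <<'E'
from h import *
o=r.get_obs();print(o["tcp_pos"],o["contact_force"]);f=r.grab_frame("wrist"); cv2.imwrite("pics/w7.png",f)
g=cv2.cvtColor(f,cv2.COLOR_BGR2GRAY)
for c in (260,300,340,370): print(c,g[0:50,c-1:c+2].mean(1).astype(int))
print(g[49:52,180:300].mean(0).astype(int)); print(g[149:152,180:300].mean(0).astype(int))
E
```

```text
[0.50124949 0.0037088  0.05216553] [-6.07155686 -0.59114409  8.8187432 ]
260 [246 244 232 226 216 207 209 219 230 240 242 244 244 246 247 247 247 247
 246 246 244 227 207 199 187 188 197 204 211 213 187 151 146 220 245 247
 247 247 247 246 242 225 200 188 182 180 191 204 216 237]
300 [240 244 245 242 239 227 220 218 223 231 242 245 246 246 246 246 246 246
 246 245 237 214 206 210 209 198 195 191 206 243 246 247 247 246 247 247
 247 247 246 245 246 244 235 196 182 165 167 219 237 243]
340 [164 162 155 155 161 173 187 209 228 212 176 140 140 155 218 244 246 245
 225 179 144 126 146 156 164 172 191 216 227 219 216 224 240 241 241 243
 245 243 218 191 164 146 135 131 138 145 166 197 227 239]
370 [163 136 130 137 134 132 135 147 167 193 213 197 142 129 207 243 245 245
 236 206 147 110 115 121 120 122 129 146 173 196 212 182 140 175 233 244
 245 246 235 202 157 108  89 106 142 148 153 160 179 210]
[ 34  32  27  14   8   7   9   6   8   7   7   7   8   7   8   7   7   7
   9   7   9  35  98 115 116 116 116 116 115 116 116 115 116 115 110  89
  77  77  78  78  79  81  82  83  83  91 175 233 245 247 239 185  99 117
 212 245 247 247 245 237 208 152 106 133 139 139 139 140 140 142 145 162
 191 222 215 173 158 215 245 247 247 236 208 172 140 146 149 150 151 153
 162 178 192 212 219 183 137 118 146 229 246 244 243 243 226 209 201 189
 181 180 181 186 194 209 219 214 184 160 223 243]
[ 43  41  38  35  34  33  22  11   7   7   7   6   7   7   7   6   8   7
   8   8   8   8   9  10  28  77 108 113 114 113 113 114 113 113 113 114
 113 104  83  76  76  76  78  78  79  79  80  78  93 197 237 245 245 231
 163 130 202 242 245 246 246 233 175 110 113 123 124 124 124 125 125 125
 125 125 126 134 193 226 213 195 244 246 189 113 107 124 126 127 127 127
 127 126 126 127 127 127 144 220 223 162 161 217 228 184 127 121 125 127
 128 127 128 128 128 128 128 128 130 162 214 236]
```

Side contact is made: the TCP stopped at x=0.5012 with -6 N, and there's no gap visible at the rear bar. Back off, rise, turn back and stand in front of the lip, then check.

>>> {"api": "step_arm", "payload": {"moves": [{"rx":0,"ry":0,"rz":0,"dx":-6,"dy":0,"dz":0,"gripper":-0.06},{"rx":0,"ry":0,"rz":0,"dx":-6,"dy":0,"dz":0,"gripper":-0.06},{"rx":0,"ry":0,"rz":0,"dx":0,"dy":0,"dz":-30,"gripper":-0.06},{"rx":0,"ry":0,"rz":0,"dx":0,"dy":0,"dz":-35,"gripper":-0.06},{"rx":0,"ry":0,"rz":0,"dx":0,"dy":0,"dz":-35,"gripper":-0.06},{"rx":0,"ry":0,"rz":0,"dx":20,"dy":31,"dz":0,"gripper":-0.06},{"rx":0,"ry":0,"rz":0,"dx":20,"dy":31,"dz":0,"gripper":-0.06},{"rx":0,"ry":0,"rz":0,"dx":20,"dy":31,"dz":0,"gripper":-0.06},{"rx":0,"ry":0,"rz":0,"dx":20,"dy":31,"dz":0,"gripper":-0.06},{"rx":0,"ry":0,"rz":-10,"dx":0,"dy":0,"dz":0,"gripper":-0.06},{"rx":0,"ry":0,"rz":-10,"dx":0,"dy":0,"dz":0,"gripper":-0.06},{"rx":0,"ry":0,"rz":-10,"dx":0,"dy":0,"dz":0,"gripper":-0.06},{"rx":0,"ry":0,"rz":-10,"dx":0,"dy":0,"dz":0,"gripper":-0.06},{"rx":0,"ry":0,"rz":-10,"dx":0,"dy":0,"dz":0,"gripper":-0.06},{"rx":0,"ry":0,"rz":-10,"dx":0,"dy":0,"dz":0,"gripper":-0.06},{"rx":0,"ry":0,"rz":-10,"dx":0,"dy":0,"dz":0,"gripper":-0.06},{"rx":0,"ry":0,"rz":-10,"dx":0,"dy":0,"dz":0,"gripper":-0.06},{"rx":0,"ry":0,"rz":-10,"dx":0,"dy":0,"dz":0,"gripper":-0.06},{"rx":0,"ry":0,"rz":0,"dx":0,"dy":0,"dz":0,"gripper":-0.06},{"rx":0,"ry":0,"rz":0,"dx":0,"dy":0,"dz":0,"gripper":-0.06}]}}

```text
clock: 16.85
tcp_pos: [0.5627, -0.1245, 0.1522]
orientation: [2.296, 2.145, 0.0]
contact_force: [1.4, -0.4, 1.1]
grip_width: 0.0401
gripper_force: 0.0
```

```bash
python3 - <<'E'
from h import *
o=r.get_obs();R=cv2.Rodrigues(o["orientation"])[0]
print(o["tcp_pos"],R.round(3)); ci=r.camera_info("wrist");f=r.grab_frame("wrist"); cv2.imwrite("pics/w8.png",f)
# rectified top view at z=.033: 0.4 mm/px, x .46-.70, y .09..-.12
K=ci["mtx"];Rc=cv2.Rodrigues(ci["rvec"])[0]
X,Y=np.meshgrid(np.arange(.47,.69,.0003),np.arange(.06,-.115,-.0003))
P=np.stack([X,Y,np.full_like(X,.033)],-1)@Rc.T+ci["tvec"]
rho=np.hypot(P[...,0],P[...,1]);k=np.arctan2(rho,P[...,2])/rho
m=cv2.remap(f,(K[0,0]*k*P[...,0]+K[0,2]).astype(np.float32),(K[1,1]*k*P[...,1]+K[1,2]).astype(np.float32),cv2.INTER_CUBIC)
print(m.shape);cv2.imwrite("pics/top8.png",m)
E
```

```text
[ 0.56271021 -0.12453124  0.15224897] [[ 0.068  0.998  0.   ]
 [ 0.998 -0.068  0.   ]
 [ 0.     0.    -1.   ]]
(584, 734, 3)
```

View pics/top8.png

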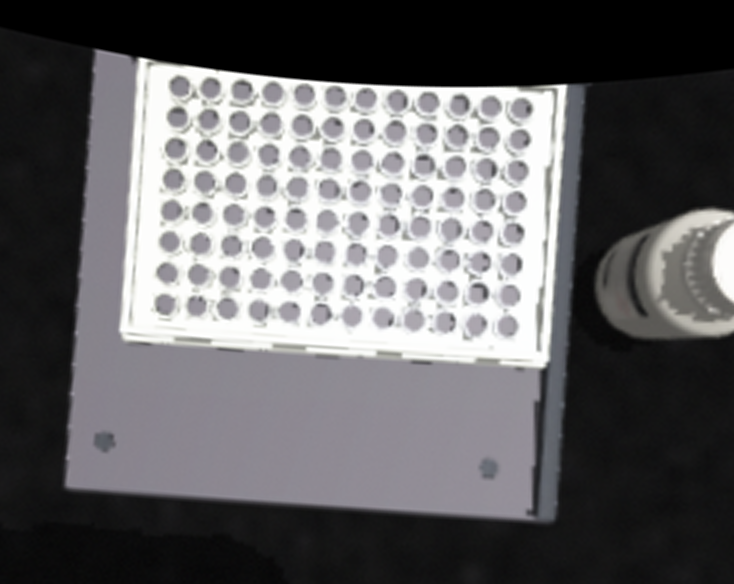

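The plate is against the side stop and square: the front margin is about 46 mm along its length, against 47 expected, and the angle matches the bed. I'll do one gentle confirming press to the rear.

>>> {"api": "step_arm", "payload": {"moves": [{"rx":0,"ry":0,"rz":0,"dx":0,"dy":0,"dz":50,"gripper":-0.06},{"rx":0,"ry":0,"rz":0,"dx":0,"dy":0,"dz":50,"gripper":-0.06},{"rx":0,"ry":0,"rz":0,"dx":14,"dy":0,"dz":0,"gripper":-0.06},{"rx":0,"ry":0,"rz":0,"dx":14,"dy":0,"dz":0,"gripper":-0.06},{"rx":0,"ry":0,"rz":0,"dx":14,"dy":0,"dz":0,"gripper":-0.06},{"rx":0,"ry":0,"rz":0,"dx":14,"dy":0,"dz":0,"gripper":-0.06},{"rx":0,"ry":0,"rz":0,"dx":8,"dy":0,"dz":0,"gripper":-0.06},{"rx":0,"ry":0,"rz":0,"dx":4,"dy":0,"dz":0,"gripper":-0.06},{"rx":0,"ry":0,"rz":0,"dx":0,"dy":0,"dz":0,"gripper":-0.06}]}}

```text
clock: 18.02
tcp_pos: [0.5671, -0.0566, 0.0523]
orientation: [2.292, 2.149, -0.0]
contact_force: [0.8, -0.2, 0.5]
grip_width: 0.0402
gripper_force: 0.0
```

>>> {"api": "step_arm", "payload": {"moves": [{"rx":0,"ry":0,"rz":0,"dx":1,"dy":0,"dz":0,"gripper":-0.06},{"rx":0,"ry":0,"rz":0,"dx":1,"dy":0,"dz":0,"gripper":-0.06},{"rx":0,"ry":0,"rz":0,"dx":0,"dy":0,"dz":0,"gripper":-0.06}]}}

```text
clock: 18.4
tcp_pos: [0.5672, -0.0548, 0.0523]
orientation: [-2.292, -2.148, 0.0]
contact_force: [1.3, 0.4, 0.5]
grip_width: 0.04
gripper_force: 0.0
```

>>> {"api": "step_arm", "payload": {"moves": [{"rx":0,"ry":0,"rz":0,"dx":1,"dy":0,"dz":0,"gripper":-0.06},{"rx":0,"ry":0,"rz":0,"dx":0.5,"dy":0,"dz":0,"gripper":-0.06},{"rx":0,"ry":0,"rz":0,"dx":0,"dy":0,"dz":0,"gripper":-0.06}]}}

```text
clock: 18.77
tcp_pos: [0.5673, -0.0534, 0.0523]
orientation: [2.292, 2.148, -0.0]
contact_force: [0.9, 0.6, 0.5]
grip_width: 0.0402
gripper_force: 0.3
```

>>> {"api": "step_arm", "payload": {"moves": [{"rx":0,"ry":0,"rz":0,"dx":0.5,"dy":0,"dz":0,"gripper":-0.06},{"rx":0,"ry":0,"rz":0,"dx":0.3,"dy":0,"dz":0,"gripper":-0.06},{"rx":0,"ry":0,"rz":0,"dx":0,"dy":0,"dz":0,"gripper":-0.06}]}}

```text
clock: 19.15
tcp_pos: [0.5672, -0.053, 0.0523]
orientation: [2.293, 2.148, -0.001]
contact_force: [0.2, -3.5, 0.8]
grip_width: 0.0403
gripper_force: 1.6
```

>>> {"api": "step_arm", "payload": {"moves": [{"rx":0,"ry":0,"rz":0,"dx":0.4,"dy":0,"dz":0,"gripper":-0.06},{"rx":0,"ry":0,"rz":0,"dx":0,"dy":0,"dz":0,"gripper":-0.06}]}}

```text
clock: 19.4
tcp_pos: [0.5673, -0.0527, 0.0523]
orientation: [2.293, 2.148, -0.001]
contact_force: [-0.6, -4.7, 1.8]
grip_width: 0.0404
gripper_force: 2.2
```

>>> {"api": "step_arm", "payload": {"moves": [{"rx":0,"ry":0,"rz":0,"dx":-6,"dy":0,"dz":0,"gripper":-0.06},{"rx":0,"ry":0,"rz":0,"dx":-20,"dy":0,"dz":0,"gripper":-0.06},{"rx":0,"ry":0,"rz":0,"dx":-22,"dy":0,"dz":0,"gripper":-0.06},{"rx":0,"ry":0,"rz":0,"dx":-22,"dy":0,"dz":0,"gripper":-0.06},{"rx":0,"ry":0,"rz":0,"dx":0,"dy":0,"dz":12,"gripper":-0.06},{"rx":0,"ry":0,"rz":0,"dx":5,"dy":0,"dz":0,"gripper":-0.06},{"rx":0,"ry":0,"rz":0,"dx":4,"dy":0,"dz":0,"gripper":-0.06},{"rx":0,"ry":0,"rz":0,"dx":3,"dy":0,"dz":0,"gripper":-0.06},{"rx":0,"ry":0,"rz":0,"dx":3,"dy":0,"dz":0,"gripper":-0.06},{"rx":0,"ry":0,"rz":0,"dx":3,"dy":0,"dz":0,"gripper":-0.06},{"rx":0,"ry":0,"rz":0,"dx":3,"dy":0,"dz":0,"gripper":-0.06},{"rx":0,"ry":0,"rz":0,"dx":3,"dy":0,"dz":0,"gripper":-0.06},{"rx":0,"ry":0,"rz":0,"dx":3,"dy":0,"dz":0,"gripper":-0.06}]}}

```text
clock: 21.02
tcp_pos: [0.5646, -0.0968, 0.0404]
orientation: [2.293, 2.145, -0.002]
contact_force: [0.1, -5.2, -0.4]
grip_width: 0.0405
gripper_force: 2.6
```

>>> {"api": "step_arm", "payload": {"moves": [{"rx":0,"ry":0,"rz":0,"dx":3,"dy":0,"dz":0,"gripper":-0.06},{"rx":0,"ry":0,"rz":0,"dx":3,"dy":0,"dz":0,"gripper":-0.06},{"rx":0,"ry":0,"rz":0,"dx":3,"dy":0,"dz":0,"gripper":-0.06},{"rx":0,"ry":0,"rz":0,"dx":3,"dy":0,"dz":0,"gripper":-0.06},{"rx":0,"ry":0,"rz":0,"dx":3,"dy":0,"dz":0,"gripper":-0.06},{"rx":0,"ry":0,"rz":0,"dx":3,"dy":0,"dz":0,"gripper":-0.06},{"rx":0,"ry":0,"rz":0,"dx":3,"dy":0,"dz":0,"gripper":-0.06},{"rx":0,"ry":0,"rz":0,"dx":3,"dy":0,"dz":0,"gripper":-0.06},{"rx":0,"ry":0,"rz":0,"dx":3,"dy":0,"dz":0,"gripper":-0.06},{"rx":0,"ry":0,"rz":0,"dx":3,"dy":0,"dz":0,"gripper":-0.06}]}}

```text
clock: 22.28
tcp_pos: [0.5666, -0.0669, 0.0404]
orientation: [2.293, 2.145, -0.002]
contact_force: [1.4, -5.4, -0.3]
grip_width: 0.0399
gripper_force: 2.6
```

>>> {"api": "step_arm", "payload": {"moves": [{"rx":0,"ry":0,"rz":0,"dx":3,"dy":0,"dz":0,"gripper":-0.06},{"rx":0,"ry":0,"rz":0,"dx":3,"dy":0,"dz":0,"gripper":-0.06},{"rx":0,"ry":0,"rz":0,"dx":3,"dy":0,"dz":0,"gripper":-0.06},{"rx":0,"ry":0,"rz":0,"dx":3,"dy":0,"dz":0,"gripper":-0.06},{"rx":0,"ry":0,"rz":0,"dx":3,"dy":0,"dz":0,"gripper":-0.06},{"rx":0,"ry":0,"rz":0,"dx":3,"dy":0,"dz":0,"gripper":-0.06},{"rx":0,"ry":0,"rz":0,"dx":3,"dy":0,"dz":0,"gripper":-0.06},{"rx":0,"ry":0,"rz":0,"dx":3,"dy":0,"dz":0,"gripper":-0.06},{"rx":0,"ry":0,"rz":0,"dx":3,"dy":0,"dz":0,"gripper":-0.06},{"rx":0,"ry":0,"rz":0,"dx":3,"dy":0,"dz":0,"gripper":-0.06}]}}

```text
clock: 23.52
tcp_pos: [0.5687, -0.0369, 0.0404]
orientation: [2.293, 2.145, -0.001]
contact_force: [1.0, -5.4, -0.1]
grip_width: 0.0402
gripper_force: 2.6
```

>>> {"api": "step_arm", "payload": {"moves": [{"rx":0,"ry":0,"rz":0,"dx":3,"dy":0,"dz":0,"gripper":-0.06},{"rx":0,"ry":0,"rz":0,"dx":3,"dy":0,"dz":0,"gripper":-0.06},{"rx":0,"ry":0,"rz":0,"dx":3,"dy":0,"dz":0,"gripper":-0.06},{"rx":0,"ry":0,"rz":0,"dx":3,"dy":0,"dz":0,"gripper":-0.06},{"rx":0,"ry":0,"rz":0,"dx":3,"dy":0,"dz":0,"gripper":-0.06},{"rx":0,"ry":0,"rz":0,"dx":3,"dy":0,"dz":0,"gripper":-0.06},{"rx":0,"ry":0,"rz":0,"dx":3,"dy":0,"dz":0,"gripper":-0.06},{"rx":0,"ry":0,"rz":0,"dx":3,"dy":0,"dz":0,"gripper":-0.06},{"rx":0,"ry":0,"rz":0,"dx":3,"dy":0,"dz":0,"gripper":-0.06},{"rx":0,"ry":0,"rz":0,"dx":3,"dy":0,"dz":0,"gripper":-0.06},{"rx":0,"ry":0,"rz":0,"dx":2,"dy":0,"dz":0,"gripper":-0.06},{"rx":0,"ry":0,"rz":0,"dx":2,"dy":0,"dz":0,"gripper":-0.06},{"rx":0,"ry":0,"rz":0,"dx":2,"dy":0,"dz":0,"gripper":-0.06}]}}

```text
clock: 25.15
tcp_pos: [0.5711, -0.001, 0.0404]
orientation: [2.293, 2.145, -0.001]
contact_force: [1.8, -5.2, 1.0]
grip_width: 0.0403
gripper_force: 2.5
```

>>> {"api": "step_arm", "payload": {"moves": [{"rx":0,"ry":0,"rz":0,"dx":1.5,"dy":0,"dz":0,"gripper":-0.06},{"rx":0,"ry":0,"rz":0,"dx":1.5,"dy":0,"dz":0,"gripper":-0.06},{"rx":0,"ry":0,"rz":0,"dx":0,"dy":0,"dz":0,"gripper":-0.06}]}}

```text
clock: 25.52
tcp_pos: [0.5714, 0.0023, 0.0404]
orientation: [2.293, 2.146, -0.001]
contact_force: [1.7, -5.4, 0.3]
grip_width: 0.0406
gripper_force: 2.5
```

>>> {"api": "step_arm", "payload": {"moves": [{"rx":0,"ry":0,"rz":0,"dx":1.5,"dy":0,"dz":0,"gripper":-0.06},{"rx":0,"ry":0,"rz":0,"dx":1.5,"dy":0,"dz":0,"gripper":-0.06},{"rx":0,"ry":0,"rz":0,"dx":0,"dy":0,"dz":0,"gripper":-0.06}]}}

```text
clock: 25.9
tcp_pos: [0.5716, 0.0056, 0.0404]
orientation: [2.293, 2.146, -0.0]
contact_force: [1.8, -4.9, 0.1]
grip_width: 0.0401
gripper_force: 2.4
```

>>> {"api": "step_arm", "payload": {"moves": [{"rx":0,"ry":0,"rz":0,"dx":1.5,"dy":0,"dz":0,"gripper":-0.06},{"rx":0,"ry":0,"rz":0,"dx":1.5,"dy":0,"dz":0,"gripper":-0.06},{"rx":0,"ry":0,"rz":0,"dx":0,"dy":0,"dz":0,"gripper":-0.06}]}}

```text
clock: 26.28
tcp_pos: [0.5718, 0.0088, 0.0404]
orientation: [2.292, 2.146, -0.0]
contact_force: [2.3, -5.0, -0.0]
grip_width: 0.0402
gripper_force: 2.3
```

>>> {"api": "step_arm", "payload": {"moves": [{"rx":0,"ry":0,"rz":0,"dx":1.5,"dy":0,"dz":0,"gripper":-0.06},{"rx":0,"ry":0,"rz":0,"dx":1.5,"dy":0,"dz":0,"gripper":-0.06},{"rx":0,"ry":0,"rz":0,"dx":0,"dy":0,"dz":0,"gripper":-0.06}]}}

```text
clock: 26.65
tcp_pos: [0.572, 0.012, 0.0404]
orientation: [2.292, 2.147, -0.0]
contact_force: [1.4, -4.4, 0.7]
grip_width: 0.0401
gripper_force: 2.2
```

>>> {"api": "step_arm", "payload": {"moves": [{"rx":0,"ry":0,"rz":0,"dx":1.5,"dy":0,"dz":0,"gripper":-0.06},{"rx":0,"ry":0,"rz":0,"dx":0,"dy":0,"dz":0,"gripper":-0.06}]}}

```text
clock: 26.9
tcp_pos: [0.5721, 0.0136, 0.0404]
orientation: [2.292, 2.147, 0.0]
contact_force: [1.8, -4.9, 0.6]
grip_width: 0.0406
gripper_force: 2.2
```

>>> {"api": "step_arm", "payload": {"moves": [{"rx":0,"ry":0,"rz":0,"dx":1.5,"dy":0,"dz":0,"gripper":-0.06},{"rx":0,"ry":0,"rz":0,"dx":0,"dy":0,"dz":0,"gripper":-0.06}]}}

```text
clock: 27.15
tcp_pos: [0.5722, 0.0151, 0.0404]
orientation: [2.292, 2.147, 0.0]
contact_force: [2.1, -4.9, -0.8]
grip_width: 0.0401
gripper_force: 2.2
```

>>> {"api": "step_arm", "payload": {"moves": [{"rx":0,"ry":0,"rz":0,"dx":1,"dy":0,"dz":0,"gripper":-0.06},{"rx":0,"ry":0,"rz":0,"dx":0,"dy":0,"dz":0,"gripper":-0.06}]}}

```text
clock: 27.4
tcp_pos: [0.5722, 0.0151, 0.0404]
orientation: [2.293, 2.146, -0.001]
contact_force: [2.7, -7.0, 0.1]
grip_width: 0.0403
gripper_force: 3.2
```

>>> {"api": "step_arm", "payload": {"moves": [{"rx":0,"ry":0,"rz":0,"dx":1,"dy":0,"dz":0,"gripper":-0.06},{"rx":0,"ry":0,"rz":0,"dx":1,"dy":0,"dz":0,"gripper":-0.06},{"rx":0,"ry":0,"rz":0,"dx":0,"dy":0,"dz":0,"gripper":-0.06}]}}

```text
clock: 27.78
tcp_pos: [0.5722, 0.0153, 0.0404]
orientation: [2.293, 2.143, -0.003]
contact_force: [2.6, -10.6, 1.7]
grip_width: 0.0399
gripper_force: 5.3
```

The carrier is on a hard stop at its end. Back off and check with the cameras.

>>> {"api": "step_arm", "payload": {"moves": [{"rx":0,"ry":0,"rz":0,"dx":-8,"dy":0,"dz":0,"gripper":-0.06},{"rx":0,"ry":0,"rz":0,"dx":-25,"dy":0,"dz":0,"gripper":-0.06},{"rx":0,"ry":0,"rz":0,"dx":-30,"dy":0,"dz":0,"gripper":-0.06},{"rx":0,"ry":0,"rz":0,"dx":-30,"dy":0,"dz":0,"gripper":-0.06},{"rx":0,"ry":0,"rz":0,"dx":-10,"dy":0,"dz":-40,"gripper":-0.06},{"rx":0,"ry":0,"rz":0,"dx":0,"dy":0,"dz":-50,"gripper":-0.06},{"rx":0,"ry":0,"rz":0,"dx":0,"dy":0,"dz":-50,"gripper":-0.06},{"rx":0,"ry":0,"rz":0,"dx":0,"dy":0,"dz":0,"gripper":-0.06},{"rx":0,"ry":0,"rz":0,"dx":0,"dy":0,"dz":0,"gripper":-0.06}]}}

```text
clock: 28.9
tcp_pos: [0.5649, -0.0829, 0.1799]
orientation: [-2.29, -2.149, -0.0]
contact_force: [0.2, -0.4, 0.1]
grip_width: 0.0404
gripper_force: 0.0
```

```bash
python3 - <<'E'
from h import *
o=r.get_obs();print(o["tcp_pos"],o["contact_force"]);ci=r.camera_info("wrist");f=r.grab_frame("wrist");cv2.imwrite("pics/w9.png",f)
K=ci["mtx"];Rc=cv2.Rodrigues(ci["rvec"])[0]
# profile along u through lip centre, w offsets, z=.028
for w in(-.05,0,.05):
    s=np.arange(-.02,.12,.002);S=np.array([.5737,-.0042]);P=S+np.outer(s,[.0649,.9979])+w*np.array([.9979,-.0649])
    P=np.c_[P,np.full(len(s),.028)]@Rc.T+ci["tvec"];rho=np.hypot(P[:,0],P[:,1]);k=np.arctan2(rho,P[:,2])/rho
    v=cv2.remap(cv2.cvtColor(f,6),(K[0,0]*k*P[:,0]+K[0,2]).astype(np.float32),(K[1,1]*k*P[:,1]+K[1,2]).astype(np.float32),1).ravel()
    print(w,v)
E
```

```text
[ 0.56491457 -0.08294185  0.17988245] [ 0.22839352 -0.37935365  0.12015799]
-0.05 [ 27  27  27  28  28  29  27  27  26  25  25  24  24  24  24  24  21  22
  20  22  21  24  16  27  59 148 175 175 173 174 174 172 172 172 172 170
 170 169 167 168 168 167 168 166 120  75  75  75  95 114  15  26  95 111
 110 108 107  61   0   0   0   0   0   0   0   0   0   0   0   0]
0 [ 25  24  26  27  27  26  24  25  26  27  27  24  25  25  24  25  26  26
  27  26  26  25  15  32  67 161 185 183 183 183 182 182 181 180 179 180
 179 178 177 177 176 175 175 174  91  75  75  75 100  90  20  30  99 110
 109 109 105   0   0   0   0   0   0   0   0   0   0   0   0   0]
0.05 [ 25  24  21  24  30  37  43  47  49  41  33  27  27  27  26  27  27  26
  27  25  24  22  14  35  78 169 193 193 192 191 188 141 142 136 184 188
 186 187 186 185 184 184 184 183 142  76  75  74 103  90  16  35 106 111
 111 112 112 110   0   0   0   0   0   0   0   0   0   0   0   0]
```

```bash
python3 -c "
from bench import r
print(r.hand_in())"
```

```text
the job is handed in; nothing more can be done
None
```

I pushed the plate square against the rear and side stops, then pushed the carrier about 119 mm by its lip until it stopped hard at its end, and handed the job in at about 29 s. The hand-in gave no verdict.

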